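Unnest the small prep bowl from the food processor

ROBOT

A 6-joint arm with a two-finger parallel gripper is mounted at the origin on the work surface. World frame = base frame: x ahead of the robot, y to its left, z up, the work surface at z = 0. Lengths are in m, angles in rad, forces in N, time in s.
With the tool pointing down it reaches from about 0.4 to 0.825 m from the base axis. Payload 7 kg.
Tool frame: the origin (TCP) lies at the very end of the fingers, on their centre line; the grasp point (between the pads) lies 19 mm behind it; y points along the fingers, z is the direction in which the jaws open and shut, and the axes are right-handed (so a half turn about y gives the same grasp; the last joint's range is limited). The gripper opens to 88 mm and grips with 3 to 60 N. Pads are 19 mm wide; open, the fingers measure 130 mm over their backs; the gripper's body (78 mm by 193 mm) begins 47 mm behind the grasp point.
Start: joints at [-1.02, 0.359, 0.012, 0, -1.224, -0.288], TCP at [0.175, -0.652, 0.227] pointing down, gripper open.
Joint ranges: [-3.07, 3.07], [-1.43, 2.12], [-1.02, 1.25], [-3.03, 1.67], [-3.05, -0], [-3.03, 3.03]. Speed limits (rad/s): [2.39, 2.39, 3.01, 3.14, 3.14, 3.14].

INTERFACE

Orientations are given as [roll, pitch, yaw] about the fixed x, y, z axes, in that order (R = Rz(yaw) Ry(pitch) Rx(roll)).
In Python, from station import get_state, grab_frame, job_done, regions_of gives the robot as it stands.
- The arm moves only by the tool drive_tool, never from a script. Its argument "rows" is a list of rows, each a list of 3 entries, a list of its own where there are three numbers: the shift along the world's x, y, z as a fraction of full scale, then the turn about the world's z as a fraction of full scale, then the opening, from 0 (shut) to 1 (fully open). A call has 1 to 12 rows; each row is the pose to reach, as a shift and turn from the pose commanded when the call began; what a row does not reach only later rows make up. Full scale, the value 1, is 30 cm for a shift and 90 degrees for a turn. A row lasts 1/10 s, in which the tool goes at most 50 mm and 8.59 degrees, less where a joint would pass 70% of its speed; a pose out of reach is approached as far as the arm can. A call with a number of a shift or a turn outside -1 to 1 is refused whole. A call with a gripper value outside its range is refused whole. The fingers move at their own pace and stop on an object; "newtons" is the grip in N (left out, the last holds). Time passes only in rows, so rows that repeat a pose let the fingers close. It gives the time, the measured TCP pose, the force and the opening at its end, in the units of the state.
- get_state(): the state, without advancing time (a new reading comes with each control period).
- grab_frame(name): name is "scene" or "side" or "wrist"; returns a dict with "img" (384x512x3 uint8, blue, green, red), "fx", "fy", "cx", "cy" (pixels), "T" (4x4, takes a point from camera to world coordinates); the wrist camera has in their place "hand_eye" (4x4, takes a point from camera to tool coordinates, whose origin is the TCP and whose axes are the tool frame's). Camera axes: x right, y down, z forward; pixel columns grow to the right and rows downward; lengths in m; the calibration is good to about 2 mm. A picture is of the moment at which its call begins: read the wrist's pose just before it. There is no depth.
- job_done(): hands the job in, once; it reports no verdict.
Trained networks look in a picture, given as the dict that the camera call returned (one of the last four; its "shot" number tells which), for a name from the list of things; names that differ only in an ending like _2 or _b are one class to them, and where a whole thing is asked for, a point or a joint stands for the part that bears it (a point fixed in the world has none). Each returns a list of dicts, best first, with "confidence" (0 to 1); they miss things now and then, are a little off and sometimes report something else, mostly with a low value. They report only what shows in the picture. A call takes as long as a camera call. They do not tell look-alikes from the thing itself.
- regions_of(picture, thing): "pixels" (384x512 bool, what is visible of it) and "box" ([left, top, right, bottom] in pixels, round what is visible of it).
The state is a dict: "t": time; "q": joint angles; "qd": joint speeds; "joint_efforts": joint torques, N m; "eef_pos": TCP position; "ee_rot": TCP orientation; "force": force on the tool from outside, world axes, zero at the start; "moment": the same for the moment, N m; "width": finger opening in m.
Only numpy, scipy, OpenCV 4.12 (cv2) and the standard library are available. Lean on these libraries where they do the work, as an engineer would, in place of code of your own. Each camera call takes 0.05 s, during which the arm holds its last target. There are 200 camera calls.

TASK

The small prep bowl is stuck snugly in the mouth of the clear food-processor bowl. Take it by the black tube in its middle, pull it straight up and out, keeping it level and leaving the big bowl where it stands, and set it down upright in the middle of the round woven mat. Leave the spare bowl of the same kind that stands on the bare table alone.

Things in the scene. Friction and masses are not known exactly. Their poses are not given: they have to be found in the camera images.
- small_bowl: the grey prep bowl to move, nested in work_bowl. 50 mm deep, flange 164 mm across and 4 mm thick (its top at z = 50 mm), foot 104 mm across. Grip the black upright tube in its middle: 36 mm in diameter, top at z = 92 mm, 42 mm above the flange. Trough around the tube: floor at z = 4 mm, 32 mm wide there, 49 mm at the top. 0.15 to 0.26 kg. Origin: centre of its underside, z up its axis.
- work_bowl: clear processor bowl, 160 mm across, 90 mm high, 0.95 kg, loose on the table; black foot, black handle along its +x, 120 mm out. Origin: centre of its underside, z up. The small bowl's flange rests on its rim: that origin starts 44 mm up this axis. A rubber seal grips the small bowl: a pull of 5 to 9 N (weight included) frees it, done after 20 mm; its foot clears the rim after 46 mm.
- mat: the round woven table mat, 190 mm across, 10 mm thick, fixed to the table. Origin: centre of its underside on the table; its top is at z = 10 mm.
- spare_bowl: a spare prep bowl of the same shape and size as small_bowl, standing by itself on the bare table, to be left alone. Origin: centre of its underside.
Mind the look-alikes: they are no part of the job. What is shaped like the small_bowl but pink or purple is not meant.

How it is judged:
On the way, in this order (a step that is already met when the one before it is completed fails the run):
1. the small bowl is lifted clear of the big bowl's rim, held in the gripper and level within 15 degrees (z of small_bowl in the frame of work_bowl above 0.092 m and angle between small_bowl's own z axis and vertical below 0.26 rad and contact force between the fingers and small_bowl above 0.5 N), for 0.1 s.
2. the small bowl, still held, is brought down to within 15 mm of the mat's surface and within 35 mm of its centre (z of small_bowl in the frame of mat below 0.025 m and horizontal distance between small_bowl and mat below 0.035 m and contact force between the fingers and small_bowl above 0.5 N), for 0.05 s.
At the end, for the whole second after the job is handed in: the small bowl stands upright, at rest and released on the woven mat, its centre within 35 mm of the mat's centre; the big bowl still stands upright within 30 mm of where it was, and the spare bowl within 20 mm of where it was (horizontal distance between small_bowl and mat below 0.035 m and z of small_bowl in the frame of mat between 0.006 and 0.014 m and angle between each of small_bowl, work_bowl's own z axis and vertical below 0.1 rad and linear speed of small_bowl below 0.02 m/s and distance of work_bowl from where it was at the start of the episode below 0.03 m and distance of spare_bowl from where it was at the start of the episode below 0.02 m); the robot touches nothing.
It fails at once if the big bowl is carried up (20 mm or more), dragged (30 mm or more) or tipped (over 10 degrees) (height (world z) of work_bowl above 0.02 m or distance of work_bowl from where it was at the start of the episode above 0.03 m or angle between work_bowl's own z axis and vertical above 0.175 rad).
It fails at once if the small bowl is tilted by more than 25 degrees (angle between small_bowl's own z axis and vertical above 0.436 rad).
It fails at once if the spare bowl is moved by 20 mm or more (distance of spare_bowl from where it was at the start of the episode above 0.02 m).
It also fails if it takes over 40 s, if anything falls off the work surface, if the arm or the gripper's body presses on something with over 40 N, if the wrist force passes 120 N, or if a joint passes its speed limit or range.

## Working session

There is one attempt and no reset: what is moved stays moved. The work goes in short steps, Python scripts to look and compute and a tool call to move; the robot and the scene stay as the last step left them, time stands still between calls to the robot, and variables do not carry over. Pictures are saved under pics/ and viewed, about 8 in all and at most 12, crops included, and the job is handed in when it is done.

Besides the shell and the picture viewer there is one more tool, called after "Emit:" as name(argument=value, ...) on one line, values as JSON. drive_tool: Moves the arm, as the interface text tells. Its arguments: {"type":"object","properties":{"rows":{"type":"array"},"newtons":{"type":"number"}},"required":["rows"]}

```bash
mkdir -p pics; ls
python3 - <<'E'
from station import *
import cv2,numpy as np,pickle
s=get_state();print(s)
D={}
for n in ("scene","side"):
    f=grab_frame(n);D[n]=f;cv2.imwrite(f"pics/{n}0.png",f["img"])
    print(n,f["fx"],f["cx"],f["cy"],np.round(f["T"],3).tolist())
    for t in ("small_bowl","work_bowl","mat","spare_bowl"):
        for r in regions_of(f,t):
            m=r["pixels"];ys,xs=np.nonzero(m);print(t,round(r["confidence"],2),r["box"],xs.mean().round(1),ys.mean().round(1))
pickle.dump(D,open("f0.pkl","wb"))
a=np.hstack([D["scene"]["img"],D["side"]["img"]]);cv2.imwrite("pics/both0.png",cv2.resize(a,(800,300),interpolation=cv2.INTER_AREA))
E
```

```text
pics
{'t': 0.0, 'q': array([-1.01989362e+00,  3.59417497e-01,  1.10856388e-02, -3.51535314e-04,
       -1.22412211e+00, -2.88089282e-01]), 'qd': array([ 3.52563302e-04,  1.54279856e-03,  4.40992412e-04, -7.49543752e-05,
        4.35574961e-04, -7.47256574e-05]), 'joint_efforts': array([ 1.60618525e-03, -5.82715952e+01,  2.93046838e+01,  6.99696645e+00,
        6.85940424e-03, -1.86377606e-04]), 'eef_pos': array([ 0.17520658, -0.65136284,  0.22561431]), 'ee_rot': array([-1.56911311e+00,  1.54168224e-04,  2.62693840e-01]), 'force': array([-0.52844534,  0.13154176,  0.49315181]), 'moment': array([0.00040364, 0.01433216, 0.00081149]), 'width': 0.08761349756821182}
scene 408.2274496148969 252.32453192939695 183.69295039981967 [[0.123, 0.868, -0.481, 1.111], [0.992, -0.114, 0.047, -0.174], [-0.014, -0.483, -0.875, 1.08], [0.0, 0.0, 0.0, 1.0]]
small_bowl 0.78 [88.3, 205.4, 150.9, 260.7] 119.9 232.9
small_bowl 0.76 [147.8, 129.7, 206.8, 180.7] 175.2 153.4
small_bowl 0.68 [69.1, 150.8, 120.9, 201.7] 96.8 176.1
work_bowl 0.87 [155.8, 160.1, 200.8, 195.0] 184.3 179.0
mat 0.86 [371.0, 124.8, 432.4, 171.5] 400.4 147.1
spare_bowl 0.97 [263.4, 179.0, 318.8, 227.7] 291.6 202.6
side 435.0942907975967 261.78443082808263 192.67236796931797 [[-0.865, -0.283, 0.415, 0.027], [-0.502, 0.471, -0.726, 0.815], [0.01, -0.836, -0.549, 0.753], [0.0, 0.0, 0.0, 1.0]]
small_bowl 0.81 [270.5, 126.4, 315.0, 155.8] 292.2 140.2
small_bowl 0.72 [325.3, 128.3, 372.5, 160.5] 350.2 142.7
small_bowl 0.69 [302.8, 146.2, 356.8, 175.0] 330.1 160.1
work_bowl 0.8 [290.7, 158.0, 356.1, 195.1] 322.2 179.0
mat 0.69 [148.0, 299.0, 241.1, 378.0] 193.1 335.6
spare_bowl 0.62 [199.0, 182.8, 255.3, 229.1] 227.4 207.1
```

Run:
```python
import cv2
a=cv2.imread("pics/scene0.png");b=cv2.imread("pics/side0.png")
cv2.imwrite("pics/a0.png",cv2.resize(a[100:300,40:460],(798,380)))
cv2.imwrite("pics/b0.png",cv2.resize(b[90:384,120:400],(570,598)))
```

```text
(no output)
```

View pics/a0.png

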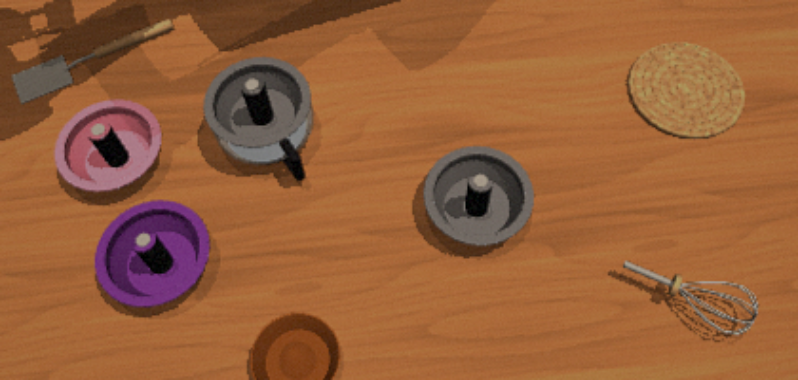

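View pics/b0.png

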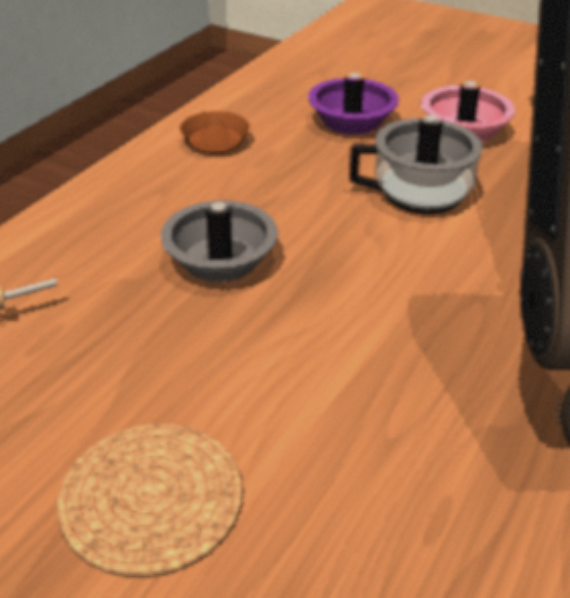

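The candidates in the scene image are:
- grey bowl nested in the clear bowl, about (175,153). This is the one to move.
- grey spare on the table, (291,203)
- pink bowl, (97,176)
- purple bowl, (120,233)

The mat is at (400,147). In the side view the nested bowl is the one at (330,160), and the mat is at (193,336).

```bash
cat > h.py <<'E'
import numpy as np,cv2
def ray(f,u,v,T=None):
    T=f["T"] if T is None else T
    d=T[:3,:3]@np.array([(u-f["cx"])/f["fx"],(v-f["cy"])/f["fy"],1]);return T[:3,3],d/np.linalg.norm(d)
def tri(rs):
    A=sum(np.eye(3)-np.outer(d,d) for _,d in rs);b=sum((np.eye(3)-np.outer(d,d))@o for o,d in rs)
    p=np.linalg.solve(A,b);return p,[np.linalg.norm(np.cross(p-o,d)) for o,d in rs]
def atz(r,z):
    o,d=r;return o+d*(z-o[2])/d[2]
E
python3 - <<'E'
import pickle,numpy as np;from h import *
D=pickle.load(open("f0.pkl","rb"));S,B=D["scene"],D["side"]
def show(n,a,b):
    p,e=tri([ray(S,*a),ray(B,*b)]);print(n,p.round(4),np.round(e,4),"r",np.hypot(*p[:2]).round(3))
show("tube",(172.6,145.3),(331.2,149.4))
show("mat",(400.4,147.1),(193.1,335.6))
show("spare tube",(40+480/1.9,100+181/1.9),(120+219/2.036,90+207/2.036))
print("handle",atz(ray(S,196.8,192),.05),atz(ray(B,120+355/2.036,90+165/2.036),.06))
# cap centroid
for f,(u,v) in((S,(172,145)),(B,(331,150))):
    g=cv2.cvtColor(f["img"],cv2.COLOR_BGR2GRAY);print(g[v-6:v+7,u-7:u+8])
E
```

```text
tube [ 0.436  -0.3302  0.1291] [0.0006 0.0006] r 0.547
mat [ 0.4461  0.3653 -0.0015] [0.0008 0.0008] r 0.577
spare tube [ 0.6142 -0.0171  0.0882] [0.0026 0.0026] r 0.614
handle [ 0.55132248 -0.27867173  0.05      ] [ 0.52409475 -0.2614766   0.06      ]
[[ 36  35  33  46  71  66  74  76  77  71  77  77  74  73  66]
 [ 41  66  70  70  73  75  78  74  68  69  77  76  73  76  73]
 [ 72  71  71  78  73  75 107 111 121  85  70  70  71  73  71]
 [ 76  72  74  73  77 116 149 150 151 146 123  71  72  74  72]
 [ 73  78  77  82 118 152 152 153 153 152 147  83  72  70  48]
 [ 75  76  70  89 136 155 150 149 151 154 149  85  75  70  43]
 [ 78  80  72  81 127 158 153 153 152 154 129  72  75  50  21]
 [ 74  79  76  74  97 146 158 155 154 109  78  71  66  20  17]
 [ 78  71  52  77  79  91 110 102  86 100 108 103  51   1  24]
 [ 79  71  34  62  81  78 100 115  94 106 104  66   4   2   8]
 [ 76  73  51  12  44  49  67  73  65  54  46  23   0   5   6]
 [ 74  73  61   0  16  15  17  23  21   7   0  15   5   6  10]
 [ 73  89 106  40   1   1   0   0   4   2   6   9  12   5  16]]
[[151 155 152 149 153 162 173 176 172 160 153 152 153 154 156]
 [152 152 151 147 146 149 161 173 176 172 165 156 155 156 157]
 [151 154 149 150 152 154 159 175 183 183 177 169 164 158 157]
 [147 146 141 148 156 169 179 184 190 188 181 176 170 164 168]
 [136 124 114 123 144 161 177 184 181 177 165 162 156 152 167]
 [118 102  79  85 111 131 145 148 142 137 132 129 117 120 144]
 [ 85  68  45  42  62  78  85  90  87  86  89  79  69  87 119]
 [ 63  47  27  20  26  30  33  39  42  45  45  35  33  63  95]
 [ 63  44  22  15   9  19  19  19  20  16  18  18  28  58  75]
 [ 64  46  21  11  22  13  17  15  18  17  17  14  31  58  69]
 [ 74  49  25   8  13  14  16  16  18  18  13  15  28  60  68]
 [ 99  68  31  11  14  14  15  16  14  16  15  16  34  62  71]
 [105  72  32  15  19  17  19  14  16  12  10  19  51  76  79]]
```

Emit:
drive_tool(rows=[[[0.04, 0.05, 0.06], 0, 1], [[0.12, 0.14, 0.12], 0, 1], [[0.22, 0.26, 0.2], 0, 1], [[0.33, 0.39, 0.2], 0, 1], [[0.44, 0.51, 0.2], 0, 1], [[0.55, 0.64, 0.2], 0, 1], [[0.65, 0.76, 0.2], 0, 1], [[0.73, 0.86, 0.2], 0, 1], [[0.79, 0.93, 0.2], 0, 1], [[0.82, 0.96, 0.2], 0, 1], [[0.83, 0.97, 0.2], 0, 1], [[0.83, 0.97, 0.2], 0, 1]])

```text
t: 1.7
eef_pos: [0.4244, -0.3607, 0.287]
ee_rot: [-1.571, -0.0, 0.263]
force: [-0.5, 0.5, 0.2]
width: 0.0879
```

Run:
```python
from station import *;import pickle,cv2,numpy as np
s=get_state();f=grab_frame("wrist");print(s["t"],s["eef_pos"],s["ee_rot"],s["force"]);print(np.round(f["hand_eye"],3).tolist(),f.get("fx"))
for t in("small_bowl","work_bowl"):
    for r in regions_of(f,t):print(t,r["confidence"],r["box"])
pickle.dump((s,f),open("w1.pkl","wb"));cv2.imwrite("pics/w1.png",f["img"])
```

```text
1.7 [ 0.42440728 -0.3607091   0.28696492] [-1.57114478e+00 -2.71589347e-04  2.63446830e-01] [-0.52179905  0.49057706  0.20960658]
[[0.001, 0.967, 0.255, -0.069], [-0.0, -0.255, 0.967, -0.158], [1.0, -0.001, -0.0, 0.001], [0.0, 0.0, 0.0, 1.0]] 304.23343985717565
small_bowl 0.81 [30.3, 87.0, 155.5, 212.6]
small_bowl 0.7 [104.7, 239.7, 183.7, 315.6]
small_bowl 0.57 [209.7, 123.6, 349.0, 253.8]
work_bowl 0.33 [208.1, 126.8, 344.8, 254.2]
```

View pics/w1.png

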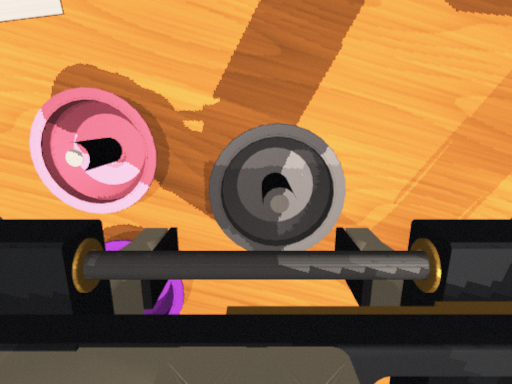

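The wrist view shows the grey nested bowl with its flange centred near (277,188) and its tube top near (280,203). The pink bowl is at (93,150), and a bit of the purple one shows at (145,280).

Run:
```python
import pickle,numpy as np;from h import *
from scipy.spatial.transform import Rotation as R
from scipy.optimize import least_squares
s,f=pickle.load(open("w1.pkl","rb"));D=pickle.load(open("f0.pkl","rb"))
Tw=np.eye(4);Tw[:3,:3]=R.from_euler("xyz",s["ee_rot"]).as_matrix();Tw[:3,3]=s["eef_pos"];T=Tw@f["hand_eye"]
g=cv2.cvtColor(f["img"],cv2.COLOR_BGR2GRAY)
print(g[190:216:2,264:298:2])
S,B=D["scene"],D["side"]
for pix in((277,188),):print("flange c",atz(ray(f,*pix,T),.094))
print("tube",atz(ray(f,280,203,T),.136))
p,e=tri([ray(f,280,203,T),ray(S,172.1,144.3),ray(B,331.5,148.0)]);print("tri3",p,e)
p,e=tri([ray(f,280,203,T),ray(S,172.1,144.3)]);print("tri wrist+scene",p,e)
# flange circle fit: 4 extremes of the outer edge (left,top,right) at z unknown
pts=[(209.5,188),(277.5,124),(345,186)]
def res(x):
    c=x[:3];o=[]
    th=np.linspace(0,2*np.pi,721);P=np.c_[c[0]+.082*np.cos(th),c[1]+.082*np.sin(th),np.full(721,c[2])]
    q=(P-T[:3,3])@T[:3,:3];u=q[:,:2]/q[:,2:]*f["fx"]+[f["cx"],f["cy"]]
    return [u[:,0].min()-209.5,u[:,0].max()-345,u[:,1].min()-124]
r=least_squares(res,[.436,-.33,.094]);print("flange fit",r.x,r.cost)
```

```text
[[  8   7   9  54  84  88  85  85  84  84  84 160 149  55 110 161 163]
 [  5  18  70  87  84  86  84  85  85  86 134 161 163 161 100 166 165]
 [ 10  57  85  85  85  88  85  93  93 112 162 163 162 163 163 135 164]
 [ 35  85  85  83  85 103 125 122 128 124 118 151 162 160 163 149 164]
 [ 77  85  84  84 106 123 123 122 125 121 123 125 158 161 163 163 147]
 [ 83  86  84  89 125 125 125 123 126 120 122 120 139 162 161 162 163]
 [ 84  85  84 108 122 128 124 121 125 122 124 122 132 163 161 162 162]
 [ 84  86  83 105 125 124 125 122 125 122 124 123 128 163 160 160 162]
 [ 82  85  83  97 123 126 124 122 123 124 124 124 138 162 162 162 159]
 [ 83  82  83  89 120 128 121 123 126 125 126 123 159 161 161 160 158]
 [ 81  84  85  82  90 120 124 123 124 123 128 148 160 159 161 163 162]
 [ 84  85  85  81  85  84 104 113 116 141 161 161 161 160 162 161 160]
 [ 83  83  81  83  83  83  84  82  83 159 158 160 160 162 161 160 137]]
flange c [ 0.42994046 -0.33262233  0.094     ]
tube [ 0.43607524 -0.33045113  0.136     ]
tri3 [ 0.43607736 -0.33044342  0.1341359 ] [np.float64(0.0005244597739152122), np.float64(0.0005092462955592213), np.float64(0.0009209236835953612)]
tri wrist+scene [ 0.43659341 -0.33022028  0.13404422] [np.float64(7.027073540893778e-05), np.float64(7.027073540880993e-05)]
flange fit [ 0.437895   -0.32964962  0.08728748] 3.373345935567816e-24
```

The three views agree: the tube axis is at (0.4365, -0.330) with its top at about 0.134, against 0.136 from the text. Next I align over it and descend.

Emit:
drive_tool(rows=[[[0.02, 0.05, -0.02], 0, 1], [[0.04, 0.1, -0.06], 0, 1], [[0.04, 0.1, -0.15], 0, 1], [[0.04, 0.1, -0.25], 0, 1], [[0.04, 0.1, -0.35], 0, 1], [[0.04, 0.1, -0.43], 0, 1], [[0.04, 0.1, -0.5], 0, 1], [[0.04, 0.1, -0.55], 0, 1], [[0.04, 0.1, -0.59], 0, 1], [[0.04, 0.1, -0.61], 0, 1], [[0.04, 0.1, -0.62], 0, 1], [[0.04, 0.1, -0.62], 0, 1]], newtons=45)

```text
t: 3.05
eef_pos: [0.4364, -0.3311, 0.1007]
ee_rot: [-1.571, -0.0, 0.263]
force: [0.2, 0.2, 0.2]
width: 0.0872
```

Emit:
drive_tool(rows=[[[0, 0, 0], 0, 0.6], [[0, 0, 0], 0, 0.45], [[0, 0, 0], 0, 0.35], [[0, 0, 0], 0, 0.2], [[0, 0, 0], 0, 0], [[0, 0, 0], 0, 0], [[0, 0, 0], 0, 0], [[0, 0, 0], 0, 0]], newtons=45)

```text
t: 3.85
eef_pos: [0.4364, -0.3309, 0.1006]
ee_rot: [-1.571, 0.0, 0.263]
force: [-0.3, -0.9, -0.0]
width: 0.0352
```

Emit:
drive_tool(rows=[[[0, 0, 0.005], 0, 0], [[0, 0, 0.01], 0, 0], [[0, 0, 0.02], 0, 0], [[0, 0, 0.03], 0, 0], [[0, 0, 0.04], 0, 0], [[0, 0, 0.05], 0, 0], [[0, 0, 0.06], 0, 0], [[0, 0, 0.07], 0, 0], [[0, 0, 0.08], 0, 0], [[0, 0, 0.09], 0, 0], [[0, 0, 0.1], 0, 0], [[0, 0, 0.1], 0, 0]])

```text
t: 5.05
eef_pos: [0.4366, -0.3309, 0.1311]
ee_rot: [-1.571, -0.001, 0.263]
force: [0.1, -0.2, -1.5]
width: 0.0354
```

Emit:
drive_tool(rows=[[[0, 0, 0.01], 0, 0], [[0, 0, 0.03], 0, 0], [[0, 0, 0.06], 0, 0], [[0, 0, 0.1], 0, 0], [[0, 0, 0.14], 0, 0], [[0, 0, 0.18], 0, 0], [[0, 0, 0.22], 0, 0], [[0, 0, 0.25], 0, 0], [[0, 0, 0.27], 0, 0], [[0, 0, 0.28], 0, 0], [[0, 0, 0.28], 0, 0]])

```text
t: 6.15
eef_pos: [0.4364, -0.3308, 0.2148]
ee_rot: [-1.571, -0.0, 0.263]
force: [-0.9, -0.2, -2.9]
width: 0.0351
```

Run:
```python
from station import *;import cv2,numpy as np
s=get_state();a=grab_frame("scene")["img"];b=grab_frame("side")["img"];print(s["t"],s["eef_pos"],s["force"],s["moment"],s["width"])
cv2.imwrite("pics/l1.png",np.hstack([cv2.resize(a[80:280,40:240],(400,400)),cv2.resize(b[40:240,220:420],(400,400))]))
```

```text
6.15 [ 0.43639722 -0.33082475  0.21476516] [-0.86086353 -0.19509151 -2.85620694] [-0.00039085  0.02287752  0.0549378 ] 0.03507296260300564
```

View pics/l1.png

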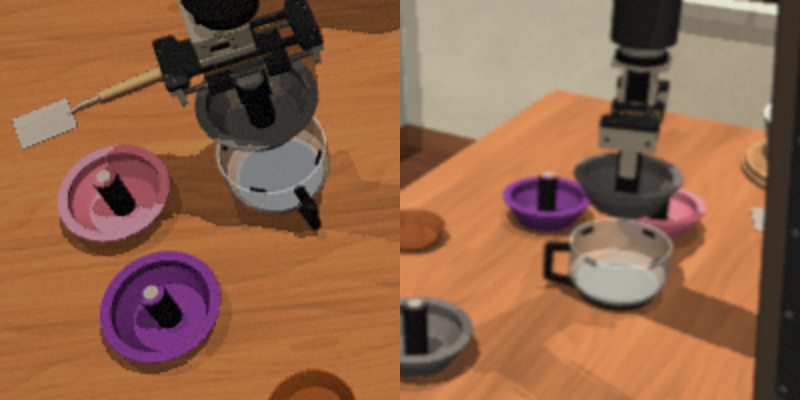

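The bowl is out and level, and the clear bowl stays in place (right half, about (620,265)). I'm refining the mat centre while carrying.

Emit:
drive_tool(rows=[[[0.01, 0.02, 0], 0, 0], [[0.03, 0.07, 0], 0, 0], [[0.05, 0.14, 0], 0, 0], [[0.07, 0.23, 0], 0, 0], [[0.1, 0.33, 0], 0, 0], [[0.12, 0.43, 0], 0, 0], [[0.14, 0.53, 0], 0, 0], [[0.16, 0.63, 0], 0, 0], [[0.18, 0.73, 0], 0, 0], [[0.19, 0.82, 0], 0, 0], [[0.2, 0.9, 0], 0, 0], [[0.2, 0.97, 0], 0, 0]])

```text
t: 7.45
eef_pos: [0.4964, -0.0381, 0.2142]
ee_rot: [-1.571, 0.0, 0.264]
force: [0.8, -0.1, -1.5]
width: 0.0354
```

Emit:
drive_tool(rows=[[[0, 0.07, 0], 0, 0], [[-0.01, 0.15, 0], 0, 0], [[-0.01, 0.23, 0], 0, 0], [[-0.02, 0.31, 0], 0, 0], [[-0.03, 0.4, 0], 0, 0], [[-0.04, 0.49, 0], 0, 0], [[-0.05, 0.58, 0], 0, 0], [[-0.06, 0.66, 0], 0, 0], [[-0.07, 0.73, 0], 0, 0], [[-0.08, 0.78, 0], 0, 0], [[-0.08, 0.8, 0], 0, 0], [[-0.08, 0.8, 0], 0, 0]])

```text
t: 8.65
eef_pos: [0.4722, 0.2007, 0.2143]
ee_rot: [-1.571, 0.0, 0.264]
force: [-0.3, 0.0, -1.8]
width: 0.0352
```

Run:
```python
from station import *;import cv2,numpy as np,pickle;from h import *
from scipy.spatial.transform import Rotation as R
s=get_state();f=grab_frame("wrist");print(s["t"],s["eef_pos"],s["force"],s["width"]);cv2.imwrite("pics/m1.png",f["img"])
Tw=np.eye(4);Tw[:3,:3]=R.from_euler("xyz",s["ee_rot"]).as_matrix();Tw[:3,3]=s["eef_pos"];T=Tw@f["hand_eye"]
for r in regions_of(f,"mat"):
    b=r["box"];print("wrist mat",r["confidence"],b)
D=pickle.load(open("f0.pkl","rb"))
for n,u,v in(("scene",400.4,147.1),("side",193.1,335.6)):print(n,atz(ray(D[n],u,v),.008))
```

```text
8.65 [0.47215176 0.20071477 0.21431293] [-0.32050592  0.02745102 -1.77827692] 0.035215111376789225
wrist mat 0.91 [351.3, 109.8, 467.4, 229.2]
scene [0.45252195 0.36113521 0.008     ]
side [0.44030218 0.37038692 0.008     ]
```

View pics/m1.png

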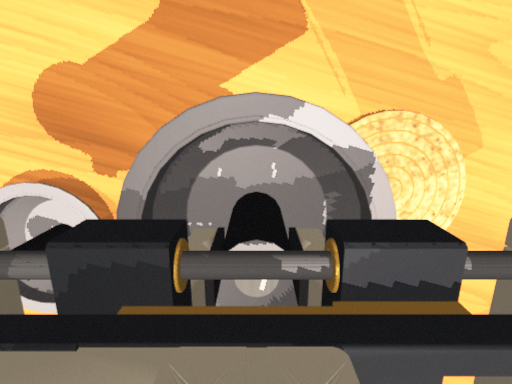

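The wrist view shows the mat partly hidden at right, with its top at row 110 and right edge at column 467; its rings centre near (400,180). The bowl is held centrally.

Run:
```python
import numpy as np;from station import *;from h import *
from scipy.spatial.transform import Rotation as R
from scipy.optimize import least_squares
s=get_state();f=grab_frame("wrist")
Tw=np.eye(4);Tw[:3,:3]=R.from_euler("xyz",s["ee_rot"]).as_matrix();Tw[:3,3]=s["eef_pos"];T=Tw@f["hand_eye"]
print("bullseye",atz(ray(f,400,180,T),.01))
th=np.linspace(0,2*np.pi,721)
def proj(c):
    P=np.c_[c[0]+.095*np.cos(th),c[1]+.095*np.sin(th),np.full(721,.008)];q=(P-T[:3,3])@T[:3,:3];return q[:,:2]/q[:,2:]*f["fx"]+[f["cx"],f["cy"]]
r=least_squares(lambda c:[proj(c)[:,0].max()-466.5,proj(c)[:,1].min()-110],[.446,.365]);print("fit",r.x,r.cost)
```

```text
bullseye [0.43178971 0.37082588 0.01      ]
fit [0.44768307 0.36260464] 9.087677628146056e-28
```

Emit:
drive_tool(rows=[[[-0.01, 0.03, 0], 0, 0], [[-0.02, 0.09, 0], 0, 0], [[-0.03, 0.18, 0], 0, 0], [[-0.04, 0.28, 0], 0, 0], [[-0.06, 0.38, 0], 0, 0], [[-0.07, 0.46, 0], 0, 0], [[-0.08, 0.51, 0], 0, 0], [[-0.083, 0.54, 0], 0, 0], [[-0.083, 0.545, -0.01], 0, 0], [[-0.083, 0.545, -0.04], 0, 0], [[-0.083, 0.545, -0.08], 0, 0], [[-0.083, 0.545, -0.12], 0, 0]])

```text
t: 10.0
eef_pos: [0.4474, 0.3627, 0.1773]
ee_rot: [-1.571, 0.001, 0.262]
force: [-0.4, -0.3, -2.3]
width: 0.0353
```

Emit:
drive_tool(rows=[[[0, 0, -0.05], 0, 0], [[0, 0, -0.1], 0, 0], [[0, 0, -0.15], 0, 0], [[0, 0, -0.2], 0, 0], [[0, 0, -0.25], 0, 0], [[0, 0, -0.29], 0, 0], [[0, 0, -0.32], 0, 0], [[0, 0, -0.34], 0, 0], [[0, 0, -0.35], 0, 0], [[0, 0, -0.36], 0, 0], [[0, 0, -0.36], 0, 0], [[0, 0, -0.36], 0, 0]])

```text
t: 11.2
eef_pos: [0.4476, 0.3639, 0.071]
ee_rot: [-1.57, -0.001, 0.263]
force: [-0.3, 0.6, -1.8]
width: 0.0354
```

Run:
```python
from station import *;import cv2,numpy as np
s=get_state();a=grab_frame("scene")["img"];b=grab_frame("side")["img"];print(s["t"],s["eef_pos"],s["force"],s["width"])
cv2.imwrite("pics/p1.png",np.hstack([cv2.resize(a[80:230,320:470],(400,400)),cv2.resize(b[204:384,100:280],(400,400))]))
```

```text
11.2 [0.44759618 0.36392973 0.07095893] [-0.26819317  0.56038036 -1.81729477] 0.03538294499035517
```

View pics/p1.png

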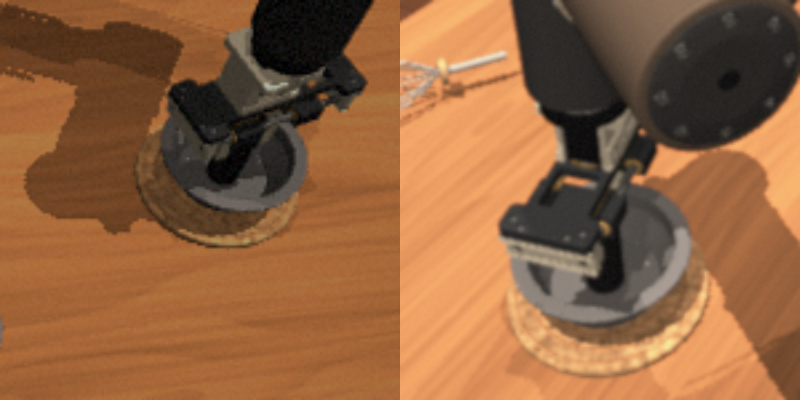

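The bowl hangs level over the mat, centred and a few mm above it. I'll lower it until it touches.

Emit:
drive_tool(rows=[[[0, 0, -0.004], 0, 0], [[0, 0, -0.008], 0, 0], [[0, 0, -0.012], 0, 0], [[0, 0, -0.012], 0, 0], [[0, 0, -0.012], 0, 0]])

```text
t: 11.8
eef_pos: [0.4474, 0.3637, 0.0669]
ee_rot: [-1.571, 0.0, 0.263]
force: [-0.2, -0.2, -1.1]
width: 0.0351
```

Emit:
drive_tool(rows=[[[0, 0, -0.003], 0, 0], [[0, 0, -0.006], 0, 0], [[0, 0, -0.006], 0, 0], [[0, 0, -0.006], 0, 0]])

```text
t: 12.2
eef_pos: [0.4475, 0.3638, 0.0665]
ee_rot: [-1.571, -0.001, 0.263]
force: [-4.1, -2.2, 11.3]
width: 0.035
```

Contact at 11 N. Now I release and retreat upward.

Emit:
drive_tool(rows=[[[0, 0, 0.003], 0, 0], [[0, 0, 0.003], 0, 0.5], [[0, 0, 0.003], 0, 0.6], [[0, 0, 0.003], 0, 0.7], [[0, 0, 0.003], 0, 0.8], [[0, 0, 0.003], 0, 0.8], [[0, 0, 0.003], 0, 0.8]])

```text
t: 12.9
eef_pos: [0.4474, 0.3637, 0.066]
ee_rot: [-1.571, 0.0, 0.263]
force: [0.7, 0.2, 0.5]
width: 0.0697
```

Emit:
drive_tool(rows=[[[0, 0, 0.02], 0, 0.8], [[0, 0, 0.06], 0, 0.8], [[0, 0, 0.12], 0, 0.8], [[0, 0, 0.2], 0, 0.8], [[0, 0, 0.3], 0, 0.8], [[0, 0, 0.4], 0, 0.8], [[0, 0, 0.48], 0, 0.8], [[0, 0, 0.53], 0, 0.8], [[0, 0, 0.56], 0, 0.8], [[0, 0, 0.57], 0, 0.8], [[0, 0, 0.57], 0, 0.8]])

```text
t: 14.0
eef_pos: [0.4473, 0.3636, 0.2372]
ee_rot: [-1.571, -0.0, 0.263]
force: [0.9, -0.4, -0.3]
width: 0.0701
```

Run:
```python
from station import *;import cv2,numpy as np;from h import *
s=get_state();F={n:grab_frame(n) for n in("scene","side")};print(s["t"],s["eef_pos"],s["force"],s["width"])
for n,f in F.items():
    for t in("small_bowl","work_bowl","mat","spare_bowl"):
        for r in regions_of(f,t):print(n,t,round(r["confidence"],2),np.round(r["box"]))
cv2.imwrite("pics/e1.png",np.hstack([cv2.resize(F["scene"]["img"],(400,300)),cv2.resize(F["side"]["img"],(400,300))]))
```

```text
14.0 [0.44734008 0.36362165 0.23722849] [ 0.85625309 -0.41188505 -0.32877582] 0.07008462735539908
scene small_bowl 0.9 [381. 117. 437. 160.]
scene small_bowl 0.63 [ 67. 154. 122. 202.]
scene small_bowl 0.6 [ 90. 204. 152. 259.]
scene work_bowl 0.65 [147. 129. 204. 192.]
scene mat 0.81 [371. 130. 431. 170.]
scene spare_bowl 0.92 [263. 180. 318. 229.]
side small_bowl 0.93 [148. 290. 231. 353.]
side small_bowl 0.76 [327. 130. 372. 162.]
side small_bowl 0.6 [271. 124. 315. 156.]
side work_bowl 0.62 [290. 148. 355. 196.]
side mat 0.92 [152. 316. 239. 376.]
side spare_bowl 0.95 [202. 186. 258. 229.]
```

View pics/e1.png

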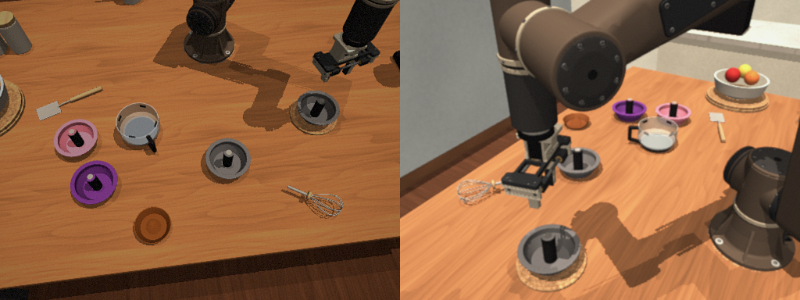

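The bowl stands upright on the mat, the gripper is clear, and the big and spare bowls are where they were. One numeric check on the centre, then I hand in.

Run:
```python
from station import *;import pickle;from h import *
D=pickle.load(open("f0.pkl","rb"))
print(atz(ray(D["scene"],409,138.5),.055),atz(ray(D["side"],189.5,321.5),.045))
print(job_done())
```

```text
[0.45440156 0.37269765 0.055     ] [0.44752918 0.36831348 0.045     ]
the job is handed in; nothing more can be done
None
```

I took the small bowl by its black tube and pulled it straight up out of the clear bowl. I carried it level to the woven mat, lowered it until it touched (11 N), released it and backed the gripper away. The job is handed in, with the robot's clock at about 14 s of the 40 s; no verdict is reported.

**Placement:** the last pictures show the bowl upright on the mat. Its measured centre is about (0.447–0.454, 0.368–0.373), against a mat centre of about (0.447, 0.364). That is within about 12 mm, with 35 mm allowed.

**Other bowls:** the work bowl and spare bowl showed no movement beyond a few pixels of detector noise. I judged this by eye and from the detection boxes and did not triangulate it.

**Disagreements:**
- **Mat centre:** the views differed by about 1 cm, and a by-eye reading of the rings' centre was 1–2 cm off the edge fit. I used the edge fit, which agreed with the two fixed cameras.
- **Tube top:** I measured it at 0.134 m, against 0.136 m from the text.
- **Flange fit:** the wrist-view fit came out about 7 mm lower than the text's height.

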